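# Unhook the cutlery caddy and stand it in its drip tray

### The job

The cutlery caddy stands in the rack, held by one of the two deep hooks under the ledge: lift it until its back loop clears the tip of the hook, draw it out forwards between tip and ledge, and stand it gently in its white drip tray, fully home and flat, then let go. The hook board is set by hand to a different height each time, so feel your way and never force the caddy against the hook or the ledge; keep it upright so that no cutlery falls out, and leave everything else where it is.

Things in the scene. Friction and masses are not known exactly. Their poses are not given: they have to be found in the camera images.
- caddy: Open aluminium box with cutlery, 110 (its x) x 90 (y) x 110 mm high, 0.25 to 0.46 kg, centre of mass near its middle. Origin: centre of its underside; z up; +x is its back, towards the hooks. It stands on the rack's shelf, its axes parallel to the rack's, with its back loop dropped over one of the two hooks, so that it cannot slide or tip off.
- caddy_handle (a point): Middle of the caddy's rigid black arched handle, over its middle: a straight round bar along the caddy's x, 10 mm thick, 96 mm long, its axis 170 mm above the caddy's underside (this point is on the axis). Grip it from above, jaws closing along the caddy's y; the cutlery reaches up to 146 mm.
- caddy_loop (a point): Middle of the cross wire of the level wire loop on the caddy's back, on the wire's axis (x 79, z 98 mm in the caddy's frame). Wire 6 mm thick; side wires at y +-20 mm run to the back wall at x 55 mm. The hook's tongue stands up through the loop, between cross wire and back wall, at first touching neither.
- rack: Fixed rack: oak shelf (top at z 50 mm, x -150 to +40, y +-220 mm), two posts (x 22, y +-205 mm) up to z 259 mm, and a rigid hook board clamped on the posts at any height. Origin on the counter; z up; its front, where the caddy comes out, faces its -x. Hooks on the board at y +75 and -75 mm: flat steel 20 mm wide, tongue 49 mm high from x -13 to -9 mm, board face at x +9 mm.
- rack_hooks (a point): Point of the rack (fixed, not on the hook board) at x 0, y 0, z 148 mm: level with the axis of the caddy's cross wire. The tips of the hooks stand 9 to 39 mm above it, differently each time and not reported (the board's height is set by hand). The board's ledge (x -21 to +25 mm, 12 mm thick) lies over the hooks, its flat underside 9 mm above the tips: the 6 mm wire must pass in between; find the height by feel.
- tray: The caddy's white drip tray, fixed to the counter: base plate 150 (its x) x 130 mm, 3 mm thick, with a rim wall 4 mm thick, 14 mm high above the counter, 116 (x) x 96 mm inside: 3 mm of play all round the caddy. Origin: centre of its underside; inner floor at z 4 mm; z up. The caddy stands in it with its x along the tray's x, either way round.
- sponge_basket: White basket with a sponge, 110 x 80 x 50 mm with a back plate to 106 mm, held on the other hook by the same kind of loop; leave alone. Origin at the centre of its underside.
- jar_a: Spice jar, 42 mm wide, 90 mm high, loose on the shelf at its +y end; leave alone. Origin at its underside.
- jar_b: Spice jar like jar_a, at the -y end of the shelf; leave alone.
- mug: Blue mug, 76 mm wide, 90 mm high, loose on a round cork trivet; leave alone. Origin at its underside.
- pepper_mill: Wooden pepper mill, 54 mm wide, 160 mm high; leave alone. Origin at its underside.
- soap: Green soap bottle, 60 mm wide, 180 mm high; leave alone. Origin at its underside.
- bowl: White bowl, 130 mm wide, 55 mm high; leave alone. Origin at its underside.

How it is judged:
By the outcome, as a careful person would: the job done as asked, in the order asked, and still so for the second after the job is handed in, with the robot touching nothing.
It also fails if it takes over 59 s, if anything falls off the work surface, if the arm or the gripper's body presses on something with over 40 N, if the wrist force passes 120 N, or if a joint passes its speed limit or range.

### The arm

A 7-joint arm with a two-finger parallel gripper is mounted at the origin on the work surface. World frame = base frame: x ahead of the robot, y to its left, z up, the work surface at z = 0. Lengths are in m, angles in rad, forces in N, time in s.
With the tool pointing down it reaches from about 0.35 to 0.775 m from the base axis. Payload 3.1 kg.
Tool frame: the origin (TCP) lies midway between the tips of the shut fingers; the grasp point (between the pads) lies 19 mm behind it; y points along the fingers, z is the direction in which the jaws open and shut, and the axes are right-handed (so a half turn about y gives the same grasp; the last joint's range is limited). The gripper opens to 85 mm and grips with 20 to 120 N. Pads are 22 mm wide; open, the fingers measure 114 mm over their backs; the gripper's body (76 mm by 85 mm) begins 54 mm behind the grasp point. The pads swing forward as they close: fully open they stand 13 mm farther back than shut.
Start: joints at [-1.186, 0.311, 0.014, 1.512, -0.004, 1.319, -0.027], TCP at [0.228, 0.501, 0.231] pointing down, gripper open.
Joint ranges: [-2.7, 2.7], [-0.3, 1.91], [-1.27, 1.3], [0.12, 2.57], [-1.44, 4.58], [0.2, 2.03], [-3.05, 3.05]. Speed limits (rad/s): [2.79, 2.79, 3.14, 3.14, 3.14, 3.14, 3.14].

### API

Orientations are given as a unit quaternion [w, x, y, z].
In Python, from bench import sense, capture, camera_info, finish_job gives the robot as it stands. The module is installed in compiled form; this text tells all that it offers.
- The arm moves only by the tool drive_tool, never from a script. Its argument "increments" is a list of rows, each a list of 4 numbers: the shift along the tool's x, y, z as a fraction of full scale, then the turn about the tool's y as a fraction of full scale. In form: [[x, y, z, yaw], ...]. A call has exactly 10 rows; each row is the pose to reach, as a shift and turn from the pose commanded when the call began, along the tool's axes at that moment; what a row does not reach only later rows make up. Full scale, the value 1, is 0.1 m for a shift and 0.5 rad for a turn. A row lasts 1/12 s, in which the tool goes at most 41.7 mm and 7.16 degrees, less where a joint would pass 70% of its speed; a pose out of reach is approached as far as the arm can. A call with a number of a shift or a turn outside -1 to 1 is refused whole. A call with a gripper value outside its range is refused whole. "gripper" is the closure in counts, from 0 (fully open) to 255 (shut), set as the call begins (left out, the last holds). The fingers move at their own pace and stop on an object; "squeeze" is the grip in N (left out, the last holds). Time passes only in rows, so rows that repeat a pose let the fingers close, or fill a call up. It gives the time, the measured TCP pose, the force and the opening at its end, in the units of the state.
- sense(): the state, without advancing time (a new reading comes with each control period).
- capture(name): name is "scene" or "top" or "wrist"; returns (picture, depth): 400x640x3 uint8, red, green, blue; 400x640 float32, m along the optical axis (not along the pixel's ray), 0 where there is no reading.
- camera_info(name): a dict with "camera_matrix" (3x3 intrinsics, pixels), "world_from_camera" (4x4, takes a point from camera to world coordinates); the wrist camera has in their place "T_tool_cam" (4x4, takes a point from camera to tool coordinates, whose origin is the TCP and whose axes are the tool frame's). Camera axes: x right, y down, z forward; pixel columns grow to the right and rows downward; lengths in m; the calibration is good to about 2 mm. The wrist camera is an equidistant fisheye: a pixel r from the principal point sees the ray r / f radians off the axis. A picture is of the moment at which its call begins: read the wrist's pose just before it. camera_info takes no time and is no camera call.
- finish_job(): hands the job in, once; it reports no verdict.
The state is a dict: "time": time; "joint_positions": joint angles; "qvel": joint speeds; "tau": joint torques, N m; "tool_pos": TCP position; "tool_rot": TCP orientation; "contact_force": force on the tool from outside, world axes, zero at the start; "moment": the same for the moment, N m; "finger_gap": finger opening in m.
Only numpy, scipy, OpenCV 4.12 (cv2) and the standard library are available. Lean on these libraries where they do the work, as an engineer would, in place of code of your own. Each camera call takes 0.05 s, during which the arm holds its last target.

## Working session

There is one attempt and no reset: what is moved stays moved. The work goes in short steps, Python scripts to look and compute and a tool call to move; the robot and the scene stay as the last step left them, time stands still between calls to the robot, and variables do not carry over. Pictures are saved under pics/ and viewed, and the job is handed in when it is done.

Besides the shell and the picture viewer there is one more tool, called after "Request:" as name(argument=value, ...) on one line, values as JSON. drive_tool: Moves the arm, as the interface text tells. Its arguments: {"type":"object","properties":{"increments":{"type":"array","items":{"type":"array","items":{"type":"number"}}},"gripper":{"type":"number"},"squeeze":{"type":"number"}},"required":["increments"]}

```bash
mkdir -p pics
cat > h.py <<'E'
import numpy as np, cv2
from bench import *
def grab(n,tag):
    p,d=capture(n); cv2.imwrite(f'pics/{tag}.png',p[:,:,::-1]); np.savez(f'pics/{tag}.npz',p=p,d=d); return p,d
def pts(n,d):
    i=camera_info(n);K=np.array(i['camera_matrix']);T=np.array(i['world_from_camera'])
    v,u=np.mgrid[0:400,0:640]
    P=np.stack([(u-K[0,2])/K[0,0]*d,(v-K[1,2])/K[1,1]*d,d],-1)
    return P@T[:3,:3].T+T[:3,3]
E
python3 - <<'E'
from h import *
s=sense(); print(s)
grab('scene','s0');grab('top','t0')
for n in('scene','top'): print(camera_info(n))
E
```

```text
{'time': 0.0, 'joint_positions': array([-1.18566016,  0.31174236,  0.01398816,  1.51307733, -0.00443916,
        1.31919967, -0.02719267]), 'qvel': array([-7.43969179e-04, -9.14193187e-04,  1.56644765e-03,  1.31665962e-03,
       -2.16439377e-04, -8.41400601e-04,  1.08012211e-05]), 'tau': array([ 3.38815053e-04, -3.79920423e+01,  1.46320984e-01, -2.30585933e+01,
        1.24121457e-02,  1.35907313e-02, -1.95060778e-06]), 'tool_pos': array([0.22736478, 0.4999915 , 0.23020372]), 'tool_rot': array([-0.69023779,  0.69190172, -0.14989841,  0.14958034]), 'contact_force': array([ 0.14853206, -0.54990549,  0.5525408 ]), 'moment': array([0.01654   , 0.04840955, 0.01878473]), 'finger_gap': 0.08560317638310494}
{'camera_matrix': array([[500.18902561,   0.        , 330.27431838],
       [  0.        , 500.18902561, 200.70839558],
       [  0.        ,   0.        ,   1.        ]]), 'world_from_camera': array([[ 0.72327424,  0.56905222, -0.39122109,  1.13000225],
       [ 0.69055075, -0.59292697,  0.41421887, -0.62543564],
       [ 0.00374663, -0.56975186, -0.82180824,  1.30698854],
       [ 0.        ,  0.        ,  0.        ,  1.        ]])}
{'camera_matrix': array([[473.28700333,   0.        , 319.46452835],
       [  0.        , 473.28700333, 199.21915546],
       [  0.        ,   0.        ,   1.        ]]), 'world_from_camera': array([[ 2.67958250e-02, -9.84830403e-01,  1.71438213e-01,
         3.45021881e-01],
       [-9.99640336e-01, -2.65853098e-02,  3.52410440e-03,
        -3.77909760e-02],
       [ 1.08709285e-03, -1.71470984e-01, -9.85188571e-01,
         1.39342236e+00],
       [ 0.00000000e+00,  0.00000000e+00,  0.00000000e+00,
         1.00000000e+00]])}
```

View pics/s0.png

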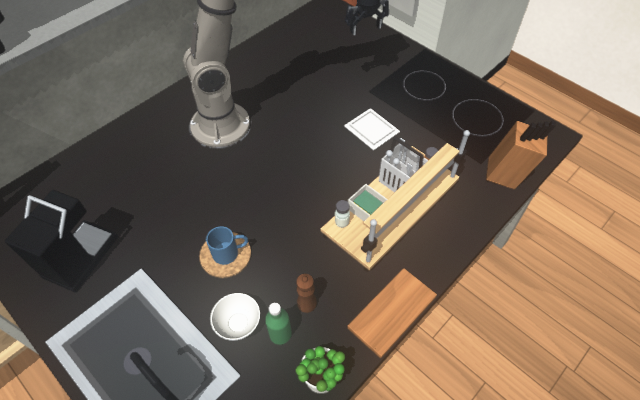

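View pics/t0.png

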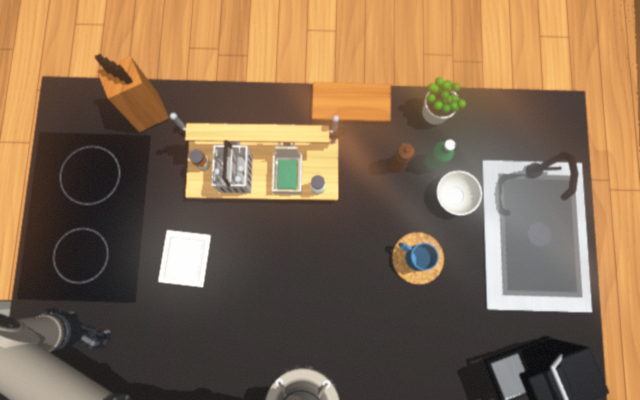

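The scene view shows the arm at the upper left, the caddy at about (400,165) on the rack and the tray at (372,128). In the top view the caddy is at (232,168), its handle near x 228, and the tray is at (185,258). The basket is at (287,170). Next I zoom in and measure.

Run:
```python
import numpy as np,cv2
p=np.load('pics/t0.npz')['p'][:,:,::-1]
cv2.imwrite('pics/t0z.png',cv2.resize(p[110:300,150:350],None,fx=3.1,fy=3.1,interpolation=cv2.INTER_CUBIC))
p=np.load('pics/s0.npz')['p'][:,:,::-1]
cv2.imwrite('pics/s0z.png',cv2.resize(p[100:270,320:480],None,fx=3.5,fy=3.5,interpolation=cv2.INTER_CUBIC))
from h import *
d=np.load('pics/t0.npz');W=pts('top',d['d']);q=d['p'].astype(int)
# tray
R=(slice(222,295),slice(150,220))
m=np.zeros((400,640),np.uint8); m[R]=(q[R].min(-1)>150)
r=cv2.minAreaRect(cv2.findNonZero(m)); print(r, m.sum())
K=np.array(camera_info('top')['camera_matrix']);T=np.array(camera_info('top')['world_from_camera'])
def ray(u,v,z):
    a=T[:3,:3]@np.array([(u-K[0,2])/K[0,0],(v-K[1,2])/K[1,1],1]); return T[:3,3]+a*(z-T[2,3])/a[2]
b=cv2.boxPoints(r); c=np.array([ray(*x,0.003) for x in b]);print(c.round(4),c.mean(0))
for i in range(4): e=c[(i+1)%4]-c[i];print(np.hypot(*e[:2]),np.degrees(np.arctan2(e[1],e[0])))
# shelf depth
for z0,z1,name in((.04,.06,'shelf'),(.15,.3,'high'),(.16,.18+.06,'h')):
    s=(W[...,2]>z0)&(W[...,2]<z1)&(np.mgrid[0:400,0:640][0]<215)&(np.mgrid[0:400,0:640][1]>175)&(np.mgrid[0:400,0:640][1]<345)
    P=W[s]; print(name,len(P),P.min(0),P.max(0),np.median(P[:,2]))
    if name=='shelf':
        rr=cv2.minAreaRect(P[:,:2].astype(np.float32));print(rr)
```

```text
((184.0599822998047, 258.08001708984375), (46.244781494140625, 54.16438674926758), 8.130102157592773) 2437
[[0.3324 0.4296 0.003 ]
 [0.4885 0.4203 0.003 ]
 [0.4729 0.2841 0.003 ]
 [0.3174 0.2959 0.003 ]] [0.40280763 0.35748762 0.003     ]
0.15639651510431124 -3.3933567910636073
0.13713096609309502 -96.5617618828771
0.15592571906048508 175.64531688239956
0.13449213207056487 83.58623551941078
shelf 5251 [ 0.5745625  -0.08350131  0.04003915] [0.76135857 0.35726999 0.05995543] 0.05007728850697668
((0.6656930446624756, 0.13763302564620972), (0.18213872611522675, 0.43911048769950867), 1.2213557958602905)
high 3564 [ 0.58739667 -0.09535029  0.15003063] [0.76379058 0.36339657 0.26229498] 0.18900466460774779
h 3210 [ 0.58739667 -0.08923397  0.16003182] [0.76379058 0.35867009 0.2395322 ] 0.18932291320095096
```

View pics/t0z.png

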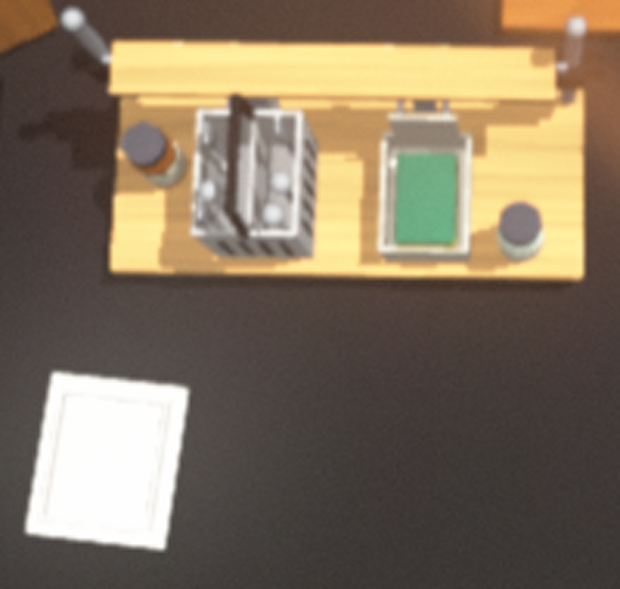

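View pics/s0z.png

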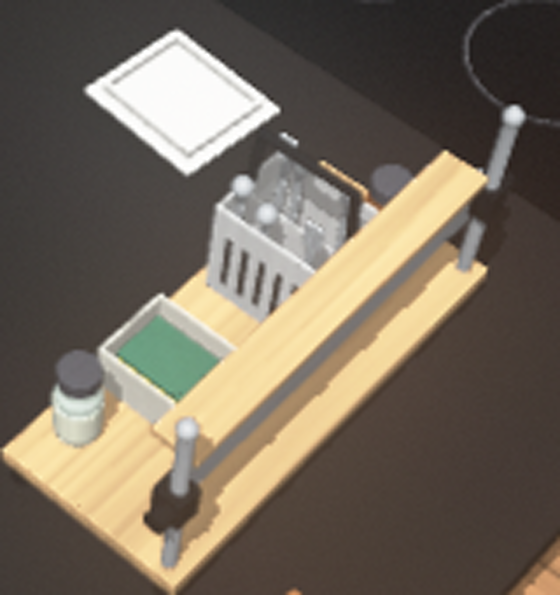

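```bash
cat >> h.py <<'E'
def caster(n):
    i=camera_info(n);K=np.array(i['camera_matrix']);T=np.array(i['world_from_camera'])
    def ray(u,v,z):
        a=T[:3,:3]@np.array([(u-K[0,2])/K[0,0],(v-K[1,2])/K[1,1],1]); return T[:3,3]+a*(z-T[2,3])/a[2]
    return ray
E
python3 - <<'E'
from h import *
from scipy.spatial.transform import Rotation as Ro
s=sense();q=s['tool_rot'];print(Ro.from_quat(q[[1,2,3,0]]).as_matrix().round(3))
for n,roi in(('top',(110,215,175,345)),('scene',(130,270,320,480))):
    d=np.load(f'pics/{n[0]}0.npz');W=pts(n,d['d']);p=d['p'].astype(int)
    v,u=np.mgrid[0:400,0:640]; R=(v>roi[0])&(v<roi[1])&(u>roi[2])&(u<roi[3])
    wood=R&(p[...,0]>150)&(p[...,0]-p[...,2]>40)
    led=wood&(W[...,2]>.165)&(W[...,2]<.225)
    P=W[led];print(n,'ledge n',len(P),'z',np.percentile(P[:,2],[5,25,50,75,95]).round(4)); print(cv2.minAreaRect(P[:,:2].astype(np.float32)))
    sh=wood&(abs(W[...,2]-.05)<.01);P=W[sh];print('shelf z',np.median(P[:,2]),cv2.minAreaRect(P[:,:2].astype(np.float32)))
    c=W[...,2]
    hd=R&(p.max(-1)<75)&(c>.2)&(c<.24)&(W[...,0]<.72)&(W[...,0]>.55)
    P=W[hd];print('handle n',len(P)); 
    if len(P)>5:
        print(P.min(0),P.max(0),np.median(P,0)); print(cv2.fitLine(P[:,:2].astype(np.float32),cv2.DIST_L2,0,.01,.01).ravel())
        print(np.c_[u[hd],v[hd]].min(0),np.c_[u[hd],v[hd]].max(0))
    # noise counter
    P=W[R&(abs(c)<.02)];print('counter z',np.median(P[:,2]))
# top front edge shelf by image: per column lowest bright wood
d=np.load('pics/t0.npz');p=d['p'].astype(int);ray=caster('top')
g=p[...,0]
L=[]
for u in list(range(195,335,5)):
    col=g[185:215,u]; i=np.argmax(-np.diff(col)); L.append(ray(u,185+i+.5,.05)[:2])
L=np.array(L);f=np.polyfit(L[:,1],L[:,0],1);print('front edge: x=',f,'deg',-np.degrees(np.arctan(f[0])),'res',(L[:,0]-np.polyval(f,L[:,1])).std())
for v in range(160,198,6):
    row=g[v]; a=175+np.argmax(np.diff(row[175:200])); b=325+np.argmax(-np.diff(row[325:350]));A=ray(a+.5,v,.05);B=ray(b+.5,v,.05);print(v,A[:2].round(4),B[:2].round(4),(A+B)[:2]/2)
E
```

```text
[[ 0.91  -0.001  0.414]
 [-0.414 -0.002  0.91 ]
 [ 0.    -1.    -0.002]]
top ledge n 2544 z [0.1844 0.1877 0.1895 0.1912 0.1936]
((0.7253021597862244, 0.13062439858913422), (0.4097088575363159, 0.06049222871661186), 89.3282699584961)
shelf z 0.04984921203883674 ((0.6650441884994507, 0.13753561675548553), (0.18183982372283936, 0.43959540128707886), 1.4329478740692139)
handle n 0
counter z -0.0001992569047397641
scene ledge n 1846 z [0.1866 0.189  0.1907 0.1925 0.1947]
((0.7005664110183716, 0.13432836532592773), (0.10123913735151291, 0.38772618770599365), 0.7617416381835938)
shelf z 0.05096905194771528 ((0.6693494319915771, 0.13629376888275146), (0.19389279186725616, 0.4437229037284851), 0.7061402201652527)
handle n 102
[0.59006118 0.20259904 0.20064619] [0.6968298  0.21626048 0.23172523] [0.63257973 0.20920742 0.22236927]
[1.0000000e+00 1.6456179e-04 6.3612217e-01 2.0942032e-01]
[392 136] [422 161]
counter z 0.0014850941535369255
front edge: x= [-0.01070983  0.57735415] deg 0.613604712036096 res 0.0008489062220973604
160 [0.6847 0.3556] [ 0.6966 -0.0826] [0.69062302 0.13653679]
166 [0.6667 0.3543] [ 0.6785 -0.0829] [0.67261812 0.13568232]
172 [0.6487 0.3559] [ 0.6606 -0.0833] [0.65465414 0.13628537]
178 [0.6308 0.3574] [ 0.6427 -0.0837] [0.63677008 0.13688574]
184 [0.6131 0.3561] [ 0.625  -0.0869] [0.61904369 0.13458789]
190 [0.5953 0.3577] [ 0.6073 -0.0873] [0.60131769 0.13518936]
196 [0.5778 0.3534] [ 0.5896 -0.0847] [0.58370891 0.13434834]
```

Request:
drive_tool(increments=[[0.05,-0.05,-0.01,-0.05],[0.15,-0.1,-0.02,-0.15],[0.25,-0.2,-0.04,-0.3],[0.4,-0.3,-0.07,-0.45],[0.55,-0.4,-0.1,-0.6],[0.7,-0.5,-0.12,-0.75],[0.82,-0.5,-0.15,-0.85],[0.92,-0.5,-0.17,-0.88],[1,-0.5,-0.18,-0.88],[1,-0.5,-0.18,-0.88]], gripper=0, squeeze=40)

```text
time: 0.93
tool_pos: [0.3133, 0.4412, 0.2808]
tool_rot: [-0.706, 0.708, 0.003, -0.003]
contact_force: [0.5, 0.7, -0.1]
finger_gap: 0.0855
```

Request:
drive_tool(increments=[[0.05,0,-0.03,0],[0.15,0,-0.1,0],[0.25,0,-0.17,0],[0.35,0,-0.24,0],[0.45,0,-0.31,0],[0.55,0,-0.38,0],[0.65,0,-0.45,0],[0.75,0,-0.52,0],[0.88,0,-0.6,0],[1,0,-0.7,0]])

```text
time: 1.77
tool_pos: [0.4131, 0.3738, 0.2813]
tool_rot: [0.707, -0.707, -0.005, 0.005]
contact_force: [0.1, -0.2, -0.5]
finger_gap: 0.0855
```

Request:
drive_tool(increments=[[0.1,0,-0.07,0],[0.2,0,-0.14,0],[0.3,0,-0.21,0],[0.4,0,-0.28,0],[0.5,0,-0.35,0],[0.6,0,-0.42,0],[0.7,0,-0.49,0],[0.8,0,-0.56,0],[0.9,0,-0.63,0],[1,0,-0.7,0]])

```text
time: 2.6
tool_pos: [0.5141, 0.3049, 0.2813]
tool_rot: [0.707, -0.707, -0.005, 0.005]
contact_force: [0.2, 0.7, -0.2]
finger_gap: 0.0853
```

Request:
drive_tool(increments=[[0.1,0,-0.07,0],[0.2,0,-0.14,0],[0.3,0,-0.21,0],[0.4,0,-0.28,0],[0.5,0,-0.35,0],[0.6,0,-0.42,0],[0.7,0,-0.49,0],[0.75,0,-0.53,0],[0.8,0,-0.56,0],[0.8,0,-0.56,0]])

```text
time: 3.43
tool_pos: [0.5949, 0.2494, 0.281]
tool_rot: [-0.707, 0.707, 0.004, -0.004]
contact_force: [-0.3, 0.6, -0.0]
finger_gap: 0.0855
```

Run:
```python
from h import *
from scipy.spatial.transform import Rotation as Ro
s=sense();q=s['tool_rot'];R=Ro.from_quat(q[[1,2,3,0]]).as_matrix();print(R.round(4),s['tool_pos'],s['time'],s['contact_force'],s['joint_positions'])
np.savez('pics/w1s.npz',R=R,t=s['tool_pos'])
p,d=grab('wrist','w1');i=camera_info('wrist');print(i)
```

```text
[[ 9.999e-01  3.000e-04 -1.150e-02]
 [ 1.150e-02 -8.000e-04  9.999e-01]
 [ 3.000e-04 -1.000e+00 -9.000e-04]] [0.59490592 0.2493893  0.28100588] 3.4333 [-0.34474236  0.55788707 -0.04137738] [-0.5171091   0.50141988  0.16013875  1.12003159 -0.07590418  1.52572675
  1.20930414]
{'camera_matrix': array([[309.70691629,   0.        , 320.37762759],
       [  0.        , 309.70691629, 198.79090533],
       [  0.        ,   0.        ,   1.        ]]), 'T_tool_cam': array([[-7.23701408e-04,  9.54229005e-01,  2.99076049e-01,
        -7.55430240e-02],
       [-4.28729091e-04, -2.99076395e-01,  9.54229074e-01,
        -1.42903650e-01],
       [ 9.99999646e-01,  5.62354322e-04,  6.25547743e-04,
         2.66266771e-04],
       [ 0.00000000e+00,  0.00000000e+00,  0.00000000e+00,
         1.00000000e+00]])}
```

View pics/w1.png

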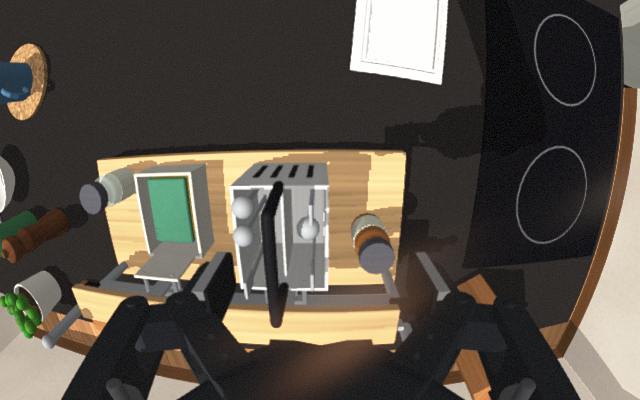

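The wrist view shows the handle as a dark bar from about (278,185) to (276,325). The tray is at (400,35) and the rack ledge runs along rows 290 to 340.

```bash
cat >> h.py <<'E'
def wray(u,v,z,R,t):
    i=camera_info('wrist');K=np.array(i['camera_matrix']);T=np.array(i['T_tool_cam'])
    x=(u-K[0,2])/K[0,0];y=(v-K[1,2])/K[0,0];r=np.hypot(x,y)+1e-12
    a=np.array([x/r*np.sin(r),y/r*np.sin(r),np.cos(r)]);a=R@T[:3,:3]@a;o=R@T[:3,3]+t
    return o+a*(z-o[2])/a[2]
E
python3 - <<'E'
from h import *
z=np.load('pics/w1s.npz');R,t=z['R'],z['t'];d=np.load('pics/w1.npz');p=d['p'].astype(int)
for v in range(180,332,8):
    m=np.where(p[v,255:295].max(-1)<70)[0]+255
    if len(m): print(v,m.min(),m.max(),wray((m.min()+m.max())/2,v,.22,R,t).round(4))
# rack shelf front edge
L=[]
for u in range(115,400,15):
    c=p[130:180,u,0];i=130+np.argmax(np.diff(c));L.append(wray(u,i+.5,.05,R,t)[:2])
L=np.array(L);f=np.polyfit(L[:,1],L[:,0],1);print('front',f,(L[:,0]-np.polyval(f,L[:,1])).std())
# tray bottom edge etc
m=np.zeros((400,640),np.uint8);m[0:95,340:460]=p[0:95,340:460].min(-1)>140
c=max(cv2.findContours(m,0,2)[0],key=cv2.contourArea);print(cv2.approxPolyDP(c,4,True).ravel())
big=cv2.resize(d['p'][150:345,215:345,::-1],None,fx=3,fy=3,interpolation=cv2.INTER_CUBIC);cv2.imwrite('pics/w1z.png',big)
E
```

```text
188 273 282 [0.5759 0.22   0.22  ]
196 269 279 [0.5817 0.2174 0.22  ]
204 266 277 [0.5875 0.2155 0.22  ]
212 262 275 [0.5935 0.2131 0.22  ]
220 261 273 [0.5996 0.2117 0.22  ]
228 262 273 [0.6058 0.2118 0.22  ]
236 263 274 [0.6121 0.2122 0.22  ]
244 263 275 [0.6186 0.2122 0.22  ]
252 262 275 [0.6253 0.2115 0.22  ]
260 264 276 [0.6321 0.2122 0.22  ]
268 265 277 [0.6391 0.2126 0.22  ]
276 266 277 [0.6463 0.2126 0.22  ]
284 267 287 [0.6536 0.2165 0.22  ]
292 255 287 [0.6615 0.2112 0.22  ]
300 268 286 [0.6693 0.2156 0.22  ]
308 269 283 [0.6777 0.2143 0.22  ]
316 271 281 [0.6863 0.2138 0.22  ]
324 272 279 [0.6954 0.2128 0.22  ]
front [-0.02179383  0.57941645] 0.000636172152917676
[357   0 350  69 440  84 447   0]
```

View pics/w1z.png

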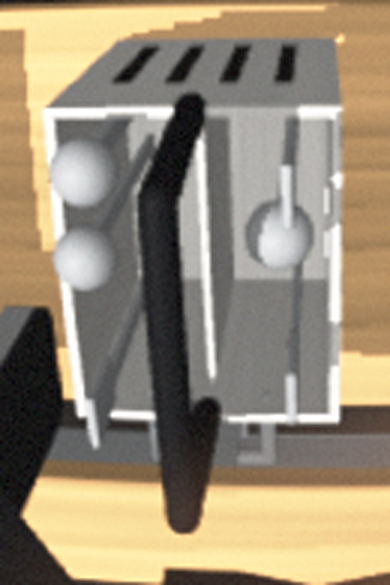

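Request:
drive_tool(increments=[[0.06,0,-0.05,0],[0.16,0,-0.12,0],[0.26,0,-0.19,0],[0.36,0,-0.27,0],[0.46,0,-0.34,0],[0.52,0,-0.385,0],[0.52,0.05,-0.385,0],[0.52,0.12,-0.385,0],[0.52,0.2,-0.385,0],[0.52,0.28,-0.385,0]])

```text
time: 4.32
tool_pos: [0.6453, 0.214, 0.2523]
tool_rot: [0.707, -0.707, -0.005, 0.006]
contact_force: [-0.4, -0.8, -0.5]
finger_gap: 0.0853
```

Request:
drive_tool(increments=[[0,0.05,0,0],[0,0.1,0,0],[0,0.15,0,0],[0,0.2,0,0],[0,0.26,0,0],[0,0.32,0,0],[0,0.38,0,0],[0,0.44,0,0],[0,0.48,0,0],[0,0.48,0,0]])

```text
time: 5.15
tool_pos: [0.6456, 0.2127, 0.2038]
tool_rot: [-0.707, 0.707, 0.004, -0.005]
contact_force: [-0.0, 0.4, -0.7]
finger_gap: 0.0851
```

Run:
```python
from h import *
s=sense();print(s['tool_pos'],s['contact_force'],s['time'])
grab('wrist','w2')
```

```text
[0.64564821 0.21266475 0.20377901] [-0.01569529  0.36146805 -0.72902089] 5.15
```

View pics/w2.png

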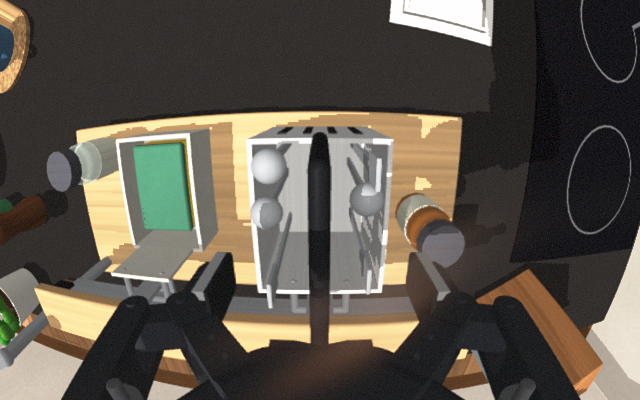

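The handle lies at column 319, central between the open jaws and parallel to the image column, so yaw and y match. I'll close the gripper.

Request:
drive_tool(increments=[[0,0,0,0],[0,0,0,0],[0,0,0,0],[0,0,0,0],[0,0,0,0],[0,0,0,0],[0,0,0,0],[0,0,0,0],[0,0,0,0],[0,0,0,0]], gripper=255, squeeze=70)

```text
time: 6.03
tool_pos: [0.6464, 0.2125, 0.2056]
tool_rot: [-0.707, 0.707, 0.005, -0.004]
contact_force: [-1.3, -1.3, 1.1]
finger_gap: 0.0074
```

Request:
drive_tool(increments=[[0,-0.01,0,0],[0,-0.03,0,0],[0,-0.05,0,0],[0,-0.08,0,0],[0,-0.11,0,0],[0,-0.14,0,0],[0,-0.17,0,0],[0,-0.19,0,0],[0,-0.2,0,0],[0,-0.2,0,0]])

```text
time: 6.87
tool_pos: [0.6465, 0.2129, 0.2258]
tool_rot: [0.707, -0.707, -0.005, 0.004]
contact_force: [-0.0, 0.1, -3.4]
finger_gap: 0.0075
```

Run:
```python
from h import *
s=sense();print(s['tool_pos'],s['contact_force'],s['moment'],s['time'],s['finger_gap'])
grab('wrist','w3')
```

```text
[0.64651049 0.21290502 0.22579524] [-0.02604231  0.14299316 -3.37777509] [-0.01416     0.01279369  0.01450863] 6.8667 0.007497623075425379
```

View pics/w3.png

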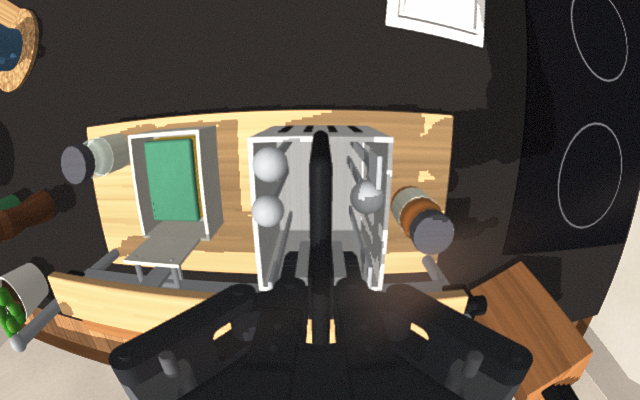

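Request:
drive_tool(increments=[[0,-0.01,0,0],[0,-0.02,0,0],[0,-0.03,0,0],[0,-0.035,0,0],[0,-0.04,0,0],[0,-0.04,0,0],[0,-0.04,0,0],[0,-0.04,0,0],[0,-0.04,0,0],[0,-0.04,0,0]])

```text
time: 7.75
tool_pos: [0.6463, 0.2128, 0.2293]
tool_rot: [0.707, -0.707, -0.005, 0.005]
contact_force: [0.9, 0.3, -2.5]
finger_gap: 0.0076
```

Request:
drive_tool(increments=[[0,-0.005,0,0],[0,-0.01,0,0],[0,-0.01,0,0],[0,-0.01,0,0],[0,-0.01,0,0],[0,-0.01,0,0],[0,-0.01,0,0],[0,-0.01,0,0],[0,-0.01,0,0],[0,-0.01,0,0]])

```text
time: 8.58
tool_pos: [0.6463, 0.2129, 0.2303]
tool_rot: [0.707, -0.707, -0.005, 0.005]
contact_force: [0.6, 0.5, -4.0]
finger_gap: 0.0073
```

Run:
```python
from h import *
s=sense();print(s['tool_pos'],s['contact_force'],s['moment'],s['time'])
```

```text
[0.64633236 0.21285033 0.23033171] [ 0.5847032   0.49023063 -3.95974449] [-0.0116415  -0.03708126  0.01175385] 8.5833
```

Request:
drive_tool(increments=[[0,-0.003,0,0],[0,-0.007,0,0],[0,-0.01,0,0],[0,-0.01,0,0],[0,-0.01,0,0],[0,-0.01,0,0],[0,-0.01,0,0],[0,-0.01,0,0],[0,-0.01,0,0],[0,-0.01,0,0]])

```text
time: 9.42
tool_pos: [0.6463, 0.2128, 0.2313]
tool_rot: [-0.707, 0.707, 0.005, -0.005]
contact_force: [-0.2, 0.6, -2.2]
finger_gap: 0.0071
```

Run:
```python
from h import *
s=sense();print(s['tool_pos'],s['contact_force'],s['moment'],s['time'])
```

```text
[0.64630944 0.21284998 0.23129879] [-0.16707829  0.6334338  -2.24210686] [ 0.06048566 -0.06088029 -0.01939974] 9.4167
```

Request:
drive_tool(increments=[[0,-0.003,0,0],[0,-0.007,0,0],[0,-0.01,0,0],[0,-0.01,0,0],[0,-0.01,0,0],[0,-0.01,0,0],[0,-0.01,0,0],[0,-0.01,0,0],[0,-0.01,0,0],[0,-0.01,0,0]])

```text
time: 10.25
tool_pos: [0.6463, 0.2128, 0.2323]
tool_rot: [-0.707, 0.707, 0.005, -0.005]
contact_force: [0.3, -0.2, -4.4]
finger_gap: 0.0075
```

Run:
```python
from h import *
s=sense();print(s['tool_pos'],s['contact_force'],s['moment'],s['time'])
```

```text
[0.64632    0.21281795 0.23227724] [ 0.30931224 -0.19050722 -4.37810284] [ 0.01178605 -0.03479399  0.02333809] 10.25
```

Request:
drive_tool(increments=[[0,-0.003,0,0],[0,-0.007,0,0],[0,-0.01,0,0],[0,-0.01,0,0],[0,-0.01,0,0],[0,-0.01,0,0],[0,-0.01,0,0],[0,-0.01,0,0],[0,-0.01,0,0],[0,-0.01,0,0]])

```text
time: 11.08
tool_pos: [0.6464, 0.2127, 0.2331]
tool_rot: [-0.707, 0.707, 0.005, -0.005]
contact_force: [1.6, -1.1, -6.2]
finger_gap: 0.0072
```

Run:
```python
from h import *
s=sense();print(s['tool_pos'],s['contact_force'],s['moment'],s['time'])
```

```text
[0.64635235 0.21272353 0.23310262] [ 1.57086486 -1.07421303 -6.23116068] [ 0.04615509 -0.22563698  0.02513592] 11.0833
```

The ledge is felt: Fz falls to -6.2 and the pitch moment jumps at z 0.2331, so first contact was at about 0.2326. I'll drop 2 mm to the middle of the gap and check that the load returns to plain weight.

Request:
drive_tool(increments=[[0,0.007,0,0],[0,0.014,0,0],[0,0.02,0,0],[0,0.02,0,0],[0,0.02,0,0],[0,0.02,0,0],[0,0.02,0,0],[0,0.02,0,0],[0,0.02,0,0],[0,0.02,0,0]])

```text
time: 11.92
tool_pos: [0.6463, 0.2128, 0.2313]
tool_rot: [-0.707, 0.707, 0.005, -0.005]
contact_force: [-0.2, -0.5, -3.4]
finger_gap: 0.0074
```

Request:
drive_tool(increments=[[-0.01,0,0,0],[-0.02,0,0,0],[-0.03,0,0,0],[-0.04,0,0,0],[-0.05,0,0,0],[-0.06,0,0,0],[-0.07,0,0,0],[-0.08,0,0,0],[-0.08,0,0,0],[-0.08,0,0,0]])

```text
time: 12.75
tool_pos: [0.6383, 0.2128, 0.2313]
tool_rot: [0.707, -0.707, -0.005, 0.005]
contact_force: [1.6, 0.1, -2.8]
finger_gap: 0.0075
```

Run:
```python
from h import *
s=sense();print(s['tool_pos'],s['contact_force'],s['moment'],s['time'])
```

```text
[0.6382867  0.21275819 0.23133619] [ 1.5875551   0.06443681 -2.8131783 ] [ 0.0257224  -0.0279444  -0.06133116] 12.75
```

Request:
drive_tool(increments=[[-0.005,0,0,0],[-0.01,0,0,0],[-0.015,0,0,0],[-0.02,0,0,0],[-0.025,0,0,0],[-0.03,0,0,0],[-0.035,0,0,0],[-0.04,0,0,0],[-0.04,0,0,0],[-0.04,0,0,0]])

```text
time: 13.58
tool_pos: [0.6343, 0.2127, 0.2313]
tool_rot: [0.707, -0.707, -0.005, 0.005]
contact_force: [-0.2, 0.1, -2.0]
finger_gap: 0.0073
```

Run:
```python
from h import *
s=sense();print(s['tool_pos'],s['contact_force'],s['moment'],s['time'])
```

```text
[0.63429774 0.212724   0.23133048] [-0.21652019  0.05317589 -2.0047798 ] [-0.04415193 -0.0535896   0.0391722 ] 13.5833
```

Free. The wire is now over the tip. I'll draw it on out past the tongue and ledge.

Request:
drive_tool(increments=[[-0.01,0,0,0],[-0.025,0,0,0],[-0.04,0,0,0],[-0.055,0,0,0],[-0.07,0,0,0],[-0.085,0,0,0],[-0.1,0,0,0],[-0.11,0,0,0],[-0.12,0,0,0],[-0.12,0,0,0]])

```text
time: 14.42
tool_pos: [0.6221, 0.2126, 0.2314]
tool_rot: [0.707, -0.707, -0.005, 0.005]
contact_force: [0.3, 0.5, -3.4]
finger_gap: 0.007
```

Request:
drive_tool(increments=[[-0.02,0,0,0],[-0.05,0,0,0],[-0.09,0,0,0],[-0.13,0,0,0],[-0.18,0,0,0],[-0.23,0,0,0],[-0.28,0,0,0],[-0.33,0,0,0],[-0.37,0,0,0],[-0.4,0,0,0]])

```text
time: 15.25
tool_pos: [0.5817, 0.2121, 0.2315]
tool_rot: [0.707, -0.707, -0.005, 0.005]
contact_force: [-0.5, -0.9, -3.4]
finger_gap: 0.0076
```

Run:
```python
from h import *
s=sense();print(s['tool_pos'],s['contact_force'],s['moment'],s['time'])
grab('wrist','w4');grab('top','t4')
p=np.load('pics/t4.npz')['p'][:,:,::-1]
cv2.imwrite('pics/t4z.png',cv2.resize(p[110:300,150:350],None,fx=3.1,fy=3.1,interpolation=cv2.INTER_CUBIC))
```

```text
[0.58167612 0.21209918 0.23145832] [-0.50023841 -0.94028375 -3.39583038] [-0.04263523 -0.01642404  0.00861495] 15.25
```

View pics/w4.png

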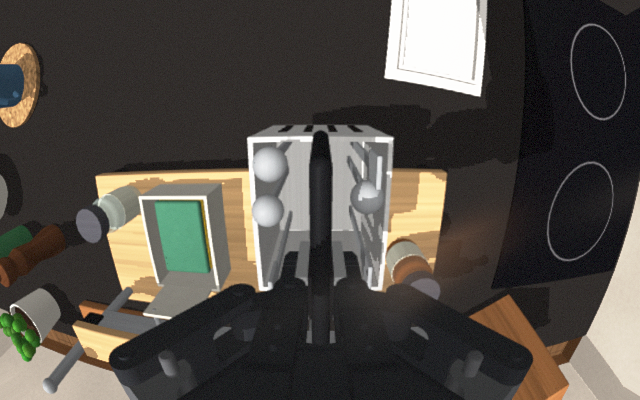

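View pics/t4z.png

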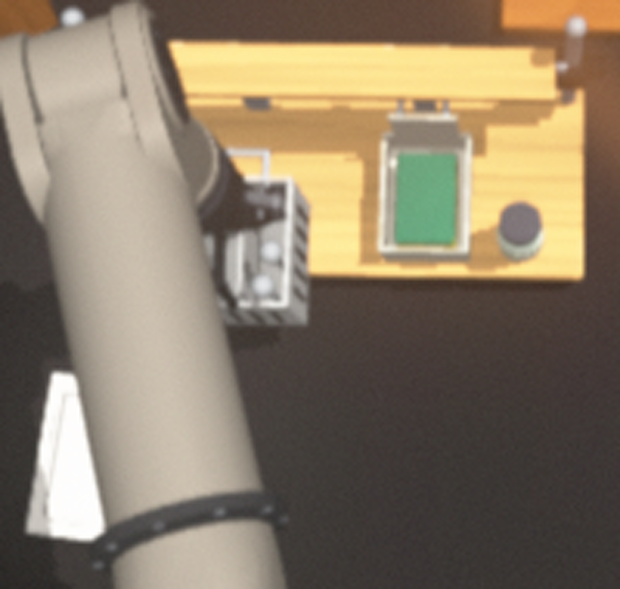

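The caddy is out, upright, with its loop clear of hook and ledge. The tray appears at upper right in the wrist view, corners near (387,80) and (480,95). I'll back off so the whole tray shows.

Request:
drive_tool(increments=[[-0.05,0,0,0],[-0.13,-0.01,0,0],[-0.22,-0.03,0,0],[-0.32,-0.05,0,0],[-0.42,-0.07,0,0],[-0.52,-0.1,0,0],[-0.62,-0.1,0,0],[-0.7,-0.1,0,0],[-0.75,-0.1,0,0],[-0.75,-0.1,0,0]])

```text
time: 16.18
tool_pos: [0.5059, 0.2114, 0.2416]
tool_rot: [0.707, -0.707, -0.005, 0.005]
contact_force: [-0.3, 0.2, -2.8]
finger_gap: 0.0069
```

Run:
```python
from h import *
from scipy.spatial.transform import Rotation as Ro
s=sense();q=s['tool_rot'];R=Ro.from_quat(q[[1,2,3,0]]).as_matrix();print(R.round(4),s['tool_pos'],s['contact_force'],s['time'])
np.savez('pics/w5s.npz',R=R,t=s['tool_pos'])
p,d=grab('wrist','w5');
cv2.imwrite('pics/w5z.png',cv2.resize(p[0:180,360:540,::-1],None,fx=3,fy=3,interpolation=cv2.INTER_CUBIC))
```

```text
[[ 9.999e-01 -7.000e-04 -1.450e-02]
 [ 1.450e-02  5.000e-04  9.999e-01]
 [-6.000e-04 -1.000e+00  5.000e-04]] [0.50589741 0.21139535 0.24161974] [-0.33720607  0.21365809 -2.84645301] 16.1833
```

View pics/w5.png

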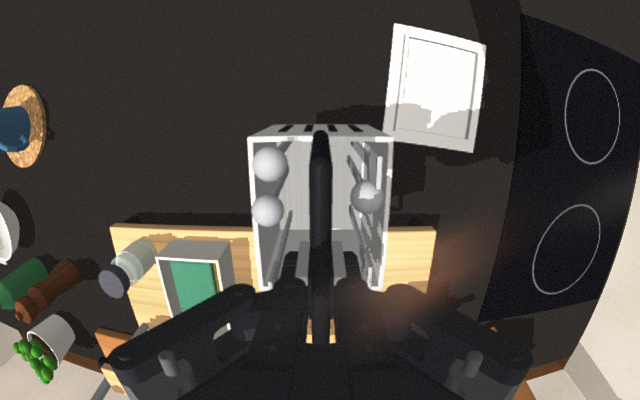

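View pics/w5z.png

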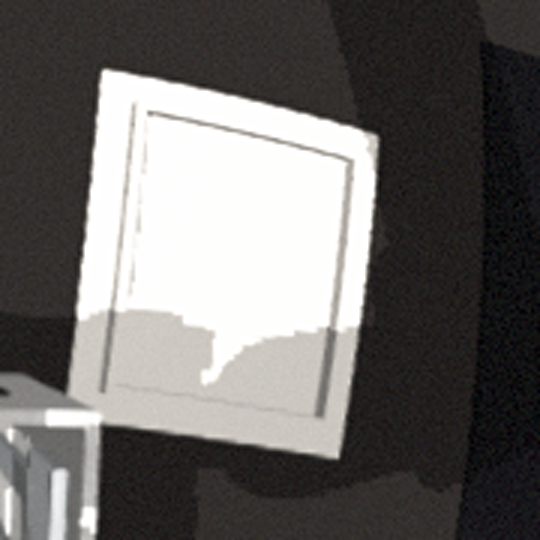

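The whole tray is visible, outer corners at about (394,23), (486,44), (473,153) and (383,140). The caddy just touches the last one. I'll fit the edges on the plate plane.

Run:
```python
from h import *
z=np.load('pics/w5s.npz');R,t=z['R'],z['t'];d=np.load('pics/w5.npz');p=d['p']
m=np.zeros((400,640),np.uint8);m[0:165,370:500]=(p[0:165,370:500].min(-1)>110)*255
c=max(cv2.findContours(m,0,cv2.CHAIN_APPROX_NONE)[0],key=cv2.contourArea).reshape(-1,2)
P=np.array([wray(u,v,.003,R,t)[:2] for u,v in c.astype(float)])
keep=~((c[:,0]<394)&(c[:,1]>128)); 
r=cv2.minAreaRect(P[keep].astype(np.float32));print('rect',r)
C=np.array([wray(*a,.003,R,t)[:2] for a in ((394,23.3),(486,44),(473.3,153),(382.7,140))]);print(C.round(4),C.mean(0))
e=lambda a,b:(np.hypot(*(b-a)),np.degrees(np.arctan2(*(b-a)[::-1])))
for i in range(4):print(e(C[i],C[(i+1)%4]))
# robust edge fit
cen=P[keep].mean(0);th=np.radians(-5)
for it in range(4):
    ax=np.array([np.cos(th),np.sin(th)]);ay=np.array([-ax[1],ax[0]])
    Q=(P[keep]-cen)@np.c_[ax,ay]; L={}
    for k,(i,h) in enumerate(((0,.075),(1,.065))):
        for sg in(-1,1):
            s=(abs(Q[:,i]-sg*h)<.008)&(abs(Q[:,1-i])<.055)
            L[i,sg]=np.polyfit(Q[s,1-i],Q[s,i],1)
    dth=np.mean([-L[0,1][0],-L[0,-1][0],L[1,1][0],L[1,-1][0]])
    cen=cen+ax*(L[0,1][1]+L[0,-1][1])/2+ay*(L[1,1][1]+L[1,-1][1])/2
    th+=dth
print('centre',cen,'yaw',np.degrees(th),{k:(np.degrees(v[0]).round(2),v[1].round(4)) for k,v in L.items()})
# caddy rim/handle in wrist view: handle columns
p=p.astype(int)
for v in(150,170,190,210,230):
    q=np.where(p[v,300:342].max(-1)<70)[0]+300;print(v,q.min(),q.max(),wray((q.min()+q.max())/2,v,t[2]+.019-.003,R,t).round(4)-t)
```

```text
rect ((0.40035706758499146, 0.3507833480834961), (0.14667463302612305, 0.15090309083461761), 85.19895935058594)
[[0.3219 0.2999]
 [0.3308 0.4297]
 [0.4819 0.4183]
 [0.4717 0.2893]] [0.40155126 0.35930082]
(np.float64(0.1300628833731725), np.float64(86.09481221067847))
(np.float64(0.15154352292072407), np.float64(-4.327335579082326))
(np.float64(0.1293150327505887), np.float64(-94.52660288046182))
(np.float64(0.15013735420193894), np.float64(175.9570133815003))
centre [0.40090545 0.35798992] yaw -4.800650928591105 {(0, -1): (np.float64(-0.04), np.float64(-0.0747)), (0, 1): (np.float64(-0.08), np.float64(0.0747)), (1, -1): (np.float64(0.31), np.float64(-0.0649)), (1, 1): (np.float64(-0.43), np.float64(0.0649))}
150 312 329 [-0.05679741 -0.00049535  0.01598026]
170 310 331 [-0.04839741 -0.00029535  0.01598026]
190 310 331 [-0.03969741 -0.00019535  0.01598026]
210 310 330 [-0.03059741 -0.00029535  0.01598026]
230 310 331 [-0.02119741  0.00010465  0.01598026]
```

Run:
```python
from h import *
z=np.load('pics/w5s.npz');R,t=z['R'],z['t'];d=np.load('pics/w5.npz');p=d['p']
cv2.imwrite('pics/w5c.png',cv2.resize(p[110:300,235:405,::-1],None,fx=3.1,fy=3.1,interpolation=cv2.INTER_CUBIC))
g=p.astype(int).min(-1)
for u in(262,275,290,350,365,380): print(u,g[120:146,u])
for v in(150,180,210,240,270): print(v,g[v,244:262],g[v,380:398])
print(wray(320,138,.196,R,t)-t)
```

```text
262 [ 39  40  46  39  44  45  43  48  47  68 106 131 126 131 125 133 199 248
 254 254 254 245 158 106 102 101]
275 [ 46  35  46  47  81 118 130 130 126 129 129 130 133 127 128 142 225 255
 254 254 254 238 124 104 103 103]
290 [ 47  42  43  49  64  46  27  43  88 127 133 134 130 128 131 164 210 188
 183 182 171 138  92 105 133 165]
350 [ 23  30  31  31  47  38  25  46  79 115 126 128 126 126 126 135 159 184
 183 185 177 166 141 136 165 174]
365 [ 35  31  28  30  79 111 127 126 124 129 128 133 131 130 126 131 155 177
 186 181 172 148 120 155 160 157]
380 [ 25  28  28  25  35  24  24  24  29  20  71 108 127 129 129 134 196 245
 254 253 254 239 154 101 101 104]
150 [ 42  43  42 115 238 255 254 254 243 147 101 102 103 113 129 147 165 169] [102 102 102 100 103 100 102 111 144 182 180 180 151  88  32  30  23  30]
180 [ 48  46  41  32  67 170 253 255 254 253 204 110  99 100  99 103 106 114] [220 158 119 105 100 103 133 183 184 183 184 133  51  27  26  32  26  25]
210 [ 47  46  42  46  44  42  64 157 203 214 219 220 225 228 229 233 236 237] [100 101 100 101 138 169 180 180 182 116  55  36  31  33  35  34  36  28]
240 [ 98 107 102 107 144 163 167 167 164 178 244 252 253 255 247 126 101 104] [107 137 208 253 253 252 241 188 161 161 162 161 163 162 165 164 163 159]
270 [ 98  96  97 100  98  96 102 133 159 160 158 157 170 241 253 253 251 225] [250 250 251 238 193 152 145 150 149 148 149 149 147 150 148 148 150 150]
[-0.05523153 -0.00064352 -0.04561974]
```

View pics/w5c.png

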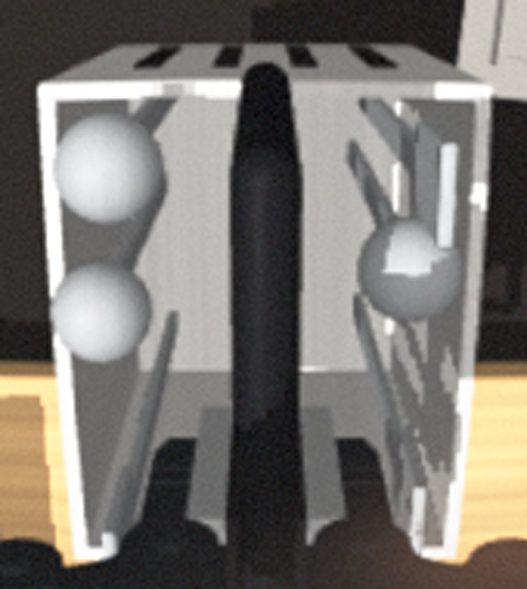

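Run:
```python
from h import *
z=np.load('pics/w5s.npz');R,t=z['R'],z['t']
for zz in(.193,.196,.198):
  for u,v in((320,135.8),(262,289.5),(380,289.5)): print(zz,u,v,(R.T@(wray(u,v,zz,R,t)-t)).round(4))
  for v,a,b in((150,246.8,392.5),(180,248.5,391.5),(210,250.7,389),(240,253.6,387.2)):
    A=R.T@(wray(a,v,zz,R,t)-t);B=R.T@(wray(b,v,zz,R,t)-t);print(v,((A+B)/2).round(4)[[0,2]],(B-A)[2].round(4))
```

```text
0.193 320 135.8 [-0.0563  0.0487  0.0001]
0.193 262 289.5 [ 0.0555  0.0486 -0.0432]
0.193 380 289.5 [0.0555 0.0486 0.045 ]
150 [-0.0479 -0.0001] 0.0924
180 [-0.0283  0.0001] 0.0927
210 [-0.0077  0.    ] 0.0923
240 [0.0144 0.0004] 0.0924
0.196 320 135.8 [-0.0566  0.0457  0.0001]
0.196 262 289.5 [ 0.0534  0.0456 -0.0425]
0.196 380 289.5 [0.0535 0.0456 0.0443]
150 [-0.0483 -0.0001] 0.0909
180 [-0.029   0.0001] 0.0912
210 [-0.0087  0.    ] 0.0908
240 [0.0129 0.0004] 0.091
0.198 320 135.8 [-0.0568  0.0437  0.0001]
0.198 262 289.5 [ 0.0521  0.0436 -0.042 ]
0.198 380 289.5 [0.0521 0.0436 0.0438]
150 [-0.0486 -0.0001] 0.0899
180 [-0.0295  0.0001] 0.0903
210 [-0.0094  0.    ] 0.0898
240 [0.012  0.0004] 0.09
```

Request:
drive_tool(increments=[[-0.02,0,0.03,0.01],[-0.06,0,0.09,0.03],[-0.12,0,0.18,0.06],[-0.18,0,0.27,0.09],[-0.25,0,0.37,0.12],[-0.32,0,0.47,0.15],[-0.39,0,0.58,0.18],[-0.45,0,0.67,0.195],[-0.5,0,0.74,0.195],[-0.5,0,0.74,0.195]])

```text
time: 17.07
tool_pos: [0.4544, 0.2875, 0.2411]
tool_rot: [0.707, -0.706, 0.029, -0.028]
contact_force: [-1.2, 0.9, -2.7]
finger_gap: 0.0075
```

```bash
cat > go.py <<'E'
from h import *
import sys
from scipy.spatial.transform import Rotation as Ro
s=sense();q=s['tool_rot'];R=Ro.from_quat(q[[1,2,3,0]]).as_matrix();t=s['tool_pos']
g=np.array([float(sys.argv[1]),float(sys.argv[2]),t[2]])
print('pos',t.round(4),'yaw',np.degrees(np.arctan2(R[1,0],R[0,0])).round(2),'F',s['contact_force'].round(1),'M',s['moment'].round(3),'T',s['time'])
print('tool shift FS',(R.T@(g-t)*10).round(3))
np.savez('pics/cur.npz',R=R,t=t)
E
python3 go.py .4028 .3579
```

```text
pos [0.4544 0.2875 0.2411] yaw -4.57 F [-1.2  0.9 -2.7] M [0.063 0.137 0.045] T 17.0667
tool shift FS [-0.571  0.002  0.661]
```

Request:
drive_tool(increments=[[-0.03,0,0.03,0],[-0.08,0,0.09,0],[-0.15,0,0.17,0],[-0.22,0,0.26,0],[-0.3,0,0.35,0],[-0.38,0,0.44,0],[-0.45,0,0.53,0.005],[-0.52,0,0.6,0.005],[-0.57,0,0.65,0.005],[-0.57,0,0.65,0.005]])

```text
time: 17.9
tool_pos: [0.4029, 0.3562, 0.2412]
tool_rot: [0.707, -0.706, 0.03, -0.029]
contact_force: [-1.1, 0.3, -3.2]
finger_gap: 0.0074
```

Request:
drive_tool(increments=[[0,0.02,0,0],[0,0.06,0,0],[0,0.12,0,0],[0,0.18,0,0],[0,0.24,0,0],[0,0.3,0,0],[0,0.36,0,0],[0,0.4,0,0],[0,0.4,0,0],[0,0.4,0,0]])

```text
time: 18.73
tool_pos: [0.4049, 0.3538, 0.201]
tool_rot: [-0.706, 0.707, -0.031, 0.03]
contact_force: [0.9, 0.4, -2.9]
finger_gap: 0.0075
```

```bash
python3 go.py .4028 .3579
python3 - <<'E'
from h import *
p,d=grab('wrist','w6');grab('top','t6');grab('scene','s6')
p=np.load('pics/s6.npz')['p'][:,:,::-1]
cv2.imwrite('pics/s6z.png',cv2.resize(p[60:230,290:480],None,fx=3.5,fy=3.5,interpolation=cv2.INTER_CUBIC))
E
```

```text
pos [0.4049 0.3538 0.201 ] yaw -4.97 F [ 0.9  0.4 -2.9] M [-0.014 -0.026  0.035] T 18.7333
tool shift FS [-0.024 -0.     0.039]
```

View pics/w6.png

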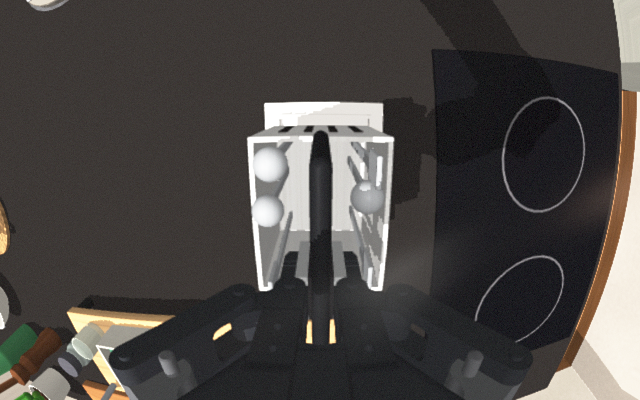

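View pics/s6z.png

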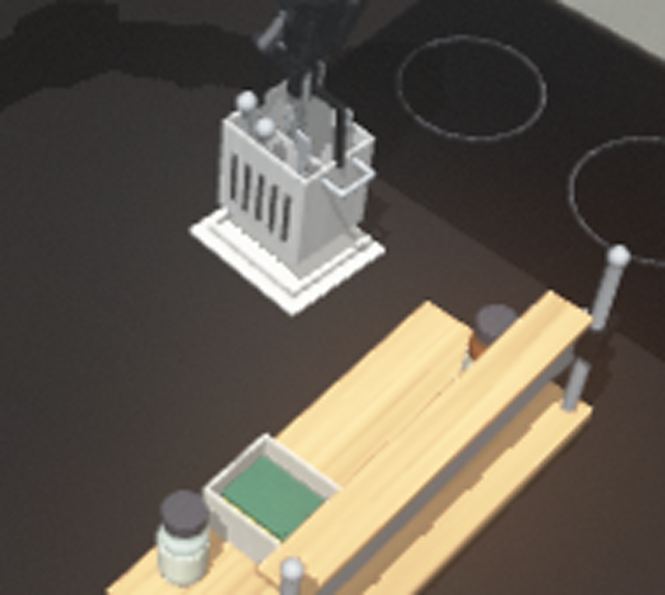

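The wrist view shows the tray's front rim plate at rows 103 to 125, columns 265 to 383, below the held caddy. I'll check the offset with that, then correct.

```bash
cat > tr.py <<'E'
from h import *
import sys
z=np.load('pics/cur.npz');R,t=z['R'],z['t'];p=np.load(f'pics/{sys.argv[1]}.npz')['p'].astype(int);g=p.min(-1)
def sub(a,th=110):  # first crossing index
    i=np.argmax(a>th); return i-1+(th-a[i-1])/(a[i]-a[i-1])
tl=lambda u,v,zz:(R.T@(wray(u,v,zz,R,t)-t))
F=np.array([tl(u,80+sub(g[80:130,u]),.003) for u in range(275,378,6)]);print('front x',F[:,0].mean(),F[:,0].std(),'slope deg',np.degrees(np.polyfit(F[:,2],F[:,0],1)[0]))
S=[]
for v in range(107,124,3):
    a=240+sub(g[v,240:300]);b=400-sub(g[v,340:401][::-1]);A=tl(a,v,.003);B=tl(b,v,.003);S.append((A[2],B[2],A[0]))
S=np.array(S);print('sides',S[:,:2].mean(0),'mid',S[:,:2].mean(), 'slope deg',np.degrees(np.polyfit(S[:,2],S[:,:2].mean(1),1)[0]))
fr=F[:,0].mean();print('tray centre in tool x,z', fr+.075, S[:,:2].mean()+0)
print('world',R@[fr+.075,0,S[:,:2].mean()]+t)
E
python3 tr.py w6
```

```text
front x -0.0796276592731678 0.00012403815973975407 slope deg 0.030386575259672297
sides [-0.06193989  0.06925844] mid 0.0036592706326154328 slope deg 1.2545254735837585
tray centre in tool x,z -0.0046276592731678 0.0036592706326154328
world [0.40058343 0.35785223 0.2009844 ]
```

Request:
drive_tool(increments=[[-0.01,0,0.01,0],[-0.02,0,0.025,0],[-0.03,0,0.036,0],[-0.03,0,0.036,0],[-0.03,0.02,0.036,0],[-0.03,0.05,0.036,0],[-0.03,0.08,0.036,0],[-0.03,0.1,0.036,0],[-0.03,0.1,0.036,0],[-0.03,0.1,0.036,0]])

```text
time: 19.72
tool_pos: [0.4022, 0.3575, 0.191]
tool_rot: [-0.706, 0.707, -0.031, 0.031]
contact_force: [0.9, 0.1, -3.1]
finger_gap: 0.0074
```

```bash
python3 go.py .402 .3577
python3 - <<'E'
from h import *
p,d=grab('wrist','w7')
E
python3 tr.py w7
```

```text
pos [0.4022 0.3575 0.191 ] yaw -4.98 F [ 0.9  0.1 -3.1] M [-0.001 -0.051 -0.016] T 19.7167
tool shift FS [-0.003  0.     0.001]
front x -0.07680184194573408 0.00024841139222718284 slope deg 0.08899676106664269
sides [-0.06536179  0.06577357] mid 0.00020589288906003542 slope deg -0.6461867227724825
tray centre in tool x,z -0.0018018419457340867 0.00020589288906003542
world [0.40046253 0.35790047 0.19097262]
```

Caddy and tray agree within about 0.3 mm. I'll go down into the rim.

Request:
drive_tool(increments=[[0,0.02,0,0],[0,0.05,0,0],[0,0.08,0,0],[0,0.12,0,0],[0,0.15,0,0],[0,0.18,0,0],[0,0.2,0,0],[0,0.2,0,0],[0,0.2,0,0],[0,0.2,0,0]])

```text
time: 20.6
tool_pos: [0.4025, 0.3578, 0.1715]
tool_rot: [0.707, -0.706, 0.031, -0.031]
contact_force: [-0.1, 0.4, -4.1]
finger_gap: 0.0072
```

Request:
drive_tool(increments=[[0,0.01,0,0],[0,0.02,0,0],[0,0.03,0,0],[0,0.04,0,0],[0,0.05,0,0],[0,0.06,0,0],[0,0.07,0,0],[0,0.08,0,0],[0,0.08,0,0],[0,0.08,0,0]])

```text
time: 21.43
tool_pos: [0.4023, 0.3577, 0.1632]
tool_rot: [-0.706, 0.706, -0.031, 0.031]
contact_force: [0.5, -0.4, -2.6]
finger_gap: 0.0075
```

```bash
python3 go.py .402 .3577
```

```text
pos [0.4023 0.3577 0.1632] yaw -4.97 F [ 0.5 -0.4 -2.6] M [-0.008 -0.04  -0.015] T 21.4333
tool shift FS [-0.003  0.    -0.   ]
```

Request:
drive_tool(increments=[[0,0.003,0,0],[0,0.006,0,0],[0,0.01,0,0],[0,0.014,0,0],[0,0.018,0,0],[0,0.02,0,0],[0,0.022,0,0],[0,0.025,0,0],[0,0.025,0,0],[0,0.025,0,0]])

```text
time: 22.27
tool_pos: [0.4024, 0.3577, 0.1608]
tool_rot: [0.706, -0.706, 0.031, -0.031]
contact_force: [0.0, -0.3, -3.0]
finger_gap: 0.0072
```

Request:
drive_tool(increments=[[0,0.003,0,0],[0,0.006,0,0],[0,0.01,0,0],[0,0.01,0,0],[0,0.01,0,0],[0,0.01,0,0],[0,0.01,0,0],[0,0.01,0,0],[0,0.01,0,0],[0,0.01,0,0]])

```text
time: 23.1
tool_pos: [0.4023, 0.3578, 0.1598]
tool_rot: [-0.706, 0.706, -0.031, 0.031]
contact_force: [0.1, 0.0, -3.1]
finger_gap: 0.0074
```

```bash
python3 go.py .402 .3577
```

```text
pos [0.4023 0.3578 0.1598] yaw -4.97 F [ 0.1  0.  -3.1] M [-0.014  0.007  0.001] T 23.1
tool shift FS [-0.003  0.    -0.001]
```

Request:
drive_tool(increments=[[0,0.002,0,0],[0,0.004,0,0],[0,0.006,0,0],[0,0.008,0,0],[0,0.008,0,0],[0,0.008,0,0],[0,0.008,0,0],[0,0.008,0,0],[0,0.008,0,0],[0,0.008,0,0]])

```text
time: 23.93
tool_pos: [0.4025, 0.3578, 0.1594]
tool_rot: [0.707, -0.706, 0.031, -0.031]
contact_force: [-1.6, -2.2, 2.7]
finger_gap: 0.0072
```

```bash
python3 go.py .402 .3577
```

```text
pos [0.4025 0.3578 0.1594] yaw -4.97 F [-1.6 -2.2  2.7] M [-0.257  0.192  0.007] T 23.9333
tool shift FS [-0.005 -0.    -0.001]
```

Floor contact is at z 0.1594, as predicted for full seating. I'll release.

Request:
drive_tool(increments=[[0,0,0,0],[0,0,0,0],[0,0,0,0],[0,0,0,0],[0,0,0,0],[0,0,0,0],[0,0,0,0],[0,0,0,0],[0,0,0,0],[0,0,0,0]], gripper=0)

```text
time: 24.77
tool_pos: [0.4024, 0.3577, 0.159]
tool_rot: [-0.706, 0.706, -0.031, 0.031]
contact_force: [0.1, 0.3, 0.8]
finger_gap: 0.0856
```

```bash
python3 go.py .402 .3577;python3 - <<'E'
from h import *
p,d=grab('wrist','w8');print(sense()['finger_gap'])
E
python3 tr.py w8
```

```text
pos [0.4024 0.3577 0.159 ] yaw -4.97 F [0.1 0.3 0.8] M [ 0.01   0.003 -0.005] T 24.7667
tool shift FS [-0.004 -0.    -0.001]
0.08546875821407796
front x -0.07692818867919088 0.00011916797123496807 slope deg 0.019969774775244132
sides [-0.06551223  0.06545899] mid -2.6618536434328915e-05 slope deg 0.019638587401240873
tray centre in tool x,z -0.0019281886791908814 -2.6618536434328915e-05
world [0.40043574 0.35786543 0.15898073]
```

View pics/w8.png

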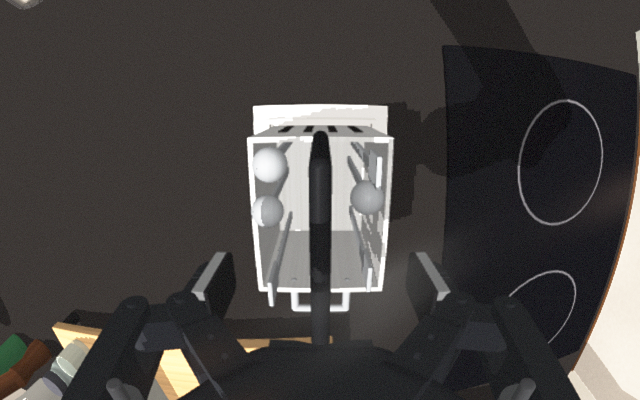

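The caddy stands released and centred, with the handle at column 320 and the jaws fully open. I'll go straight up and then back away.

Request:
drive_tool(increments=[[0,-0.03,0,0],[0,-0.1,0,0],[0,-0.2,0,0],[0,-0.3,0,0],[0,-0.42,0,0],[0,-0.54,0,0],[0,-0.66,0,0],[0,-0.8,0,0],[0,-0.9,0,0],[0,-1,0,0]])

```text
time: 25.65
tool_pos: [0.4027, 0.358, 0.2609]
tool_rot: [0.707, -0.706, 0.03, -0.031]
contact_force: [-0.2, -0.4, 0.1]
finger_gap: 0.0857
```

Request:
drive_tool(increments=[[0,-0.1,0.05,0],[0,-0.2,0.15,0],[0,-0.3,0.25,0],[0,-0.4,0.38,0],[0,-0.4,0.5,0],[0,-0.4,0.62,0],[0,-0.4,0.75,0],[0,-0.4,0.88,0],[0,-0.4,1,0],[0,-0.4,1,0]])

```text
time: 26.48
tool_pos: [0.4098, 0.46, 0.2986]
tool_rot: [0.707, -0.706, 0.03, -0.029]
contact_force: [-0.2, 0.9, -0.5]
finger_gap: 0.0853
```

Request:
drive_tool(increments=[[-0.1,0,0.1,0],[-0.2,0,0.2,0],[-0.3,0,0.3,0],[-0.45,0,0.4,0],[-0.6,0,0.4,0],[-0.75,0,0.4,0],[-0.85,0,0.4,0],[-0.95,0,0.4,0],[-1,0,0.4,0],[-1,0,0.4,0]])

```text
time: 27.32
tool_pos: [0.3133, 0.5062, 0.2995]
tool_rot: [0.707, -0.706, 0.03, -0.03]
contact_force: [0.1, 0.2, -0.2]
finger_gap: 0.0852
```

```bash
python3 go.py .402 .3577
python3 - <<'E'
from h import *
for n in('top','scene'):
    p,d=grab(n,n[0]+'9'); W=pts(n,d); v,u=np.mgrid[0:400,0:640]
    r=(slice(60,230),slice(290,480)) if n=='scene' else (slice(110,300),slice(150,350))
    cv2.imwrite(f'pics/{n[0]}9z.png',cv2.resize(p[r][...,::-1],None,fx=3,fy=3,interpolation=cv2.INTER_CUBIC))
    # unchanged elsewhere
    q=np.load(f'pics/{n[0]}0.npz')['p'].astype(int);df=abs(p.astype(int)-q).max(-1)>60
    ys,xs=np.where(df);print(n,df.sum(),xs.min(),xs.max(),ys.min(),ys.max())
    h=(abs(W[...,0]-.4)<.06)&(abs(W[...,1]-.358)<.05)&(W[...,2]>.1)&(W[...,2]<.125); print('rim z',np.percentile(W[h][:,2],[50,80,95]) if h.any() else None)
E
```

```text
pos [0.3133 0.5062 0.2995] yaw -4.86 F [ 0.1  0.2 -0.2] M [ 0.056 -0.024 -0.049] T 27.3167
tool shift FS [ 1.010e+00 -1.000e-03 -1.405e+00]
top 9903 0 251 140 399
rim z [0.11217315 0.11536884 0.12157823]
scene 3011 188 427 0 189
rim z [0.11048782 0.11596338 0.12087186]
```

View pics/s9z.png

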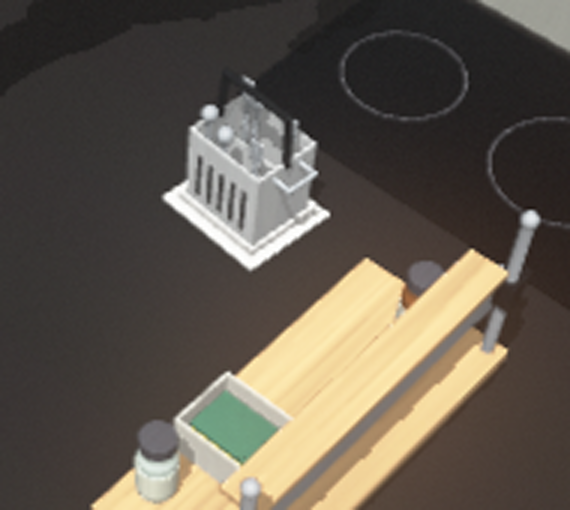

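View pics/t9z.png

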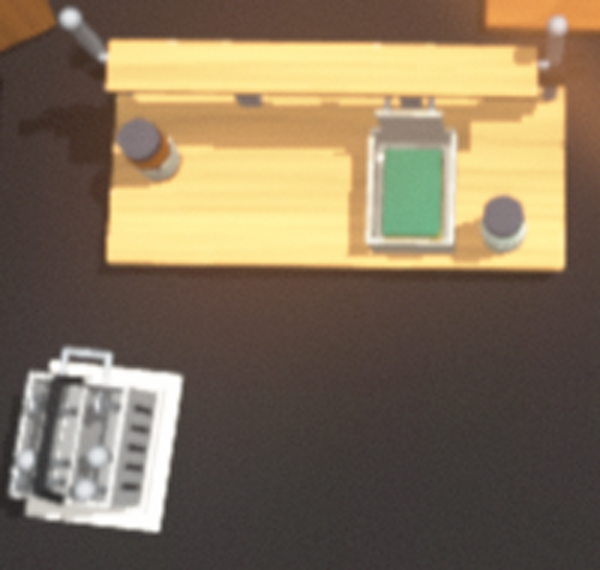

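In both views the caddy stands upright in the tray. The basket, jars and rack look unmoved, and the rim height reads 0.112 to 0.115 m against 0.114 expected.

```bash
python3 -c "
from bench import *
s=sense();print(s['time'],s['contact_force']);print(finish_job())"
```

```text
27.4167 [0.33272115 0.11561786 0.46103715]
the job is handed in; nothing more can be done
None
```

The caddy is standing in its tray, released, and I handed the job in at 27.4 s of the 59 s allowed.

- **Unhooking:** I gripped the handle and lifted in 1 mm steps until the loop lightly touched the ledge. The change was about 3 N, at roughly 27 mm of lift. I then dropped 2 mm and drew the caddy out forwards; forces stayed within about 2 N of the hanging weight, so the loop did not catch.
- **Placing:** The caddy was lined up with the tray to about 0.3 mm in the wrist camera. It went down without touching the rim, met the floor at the expected height with about 6 N, and was let go. The arm then moved clear.

**Last checks:**
- **Position:** The caddy is upright in the tray with the cutlery still in it. The rim height reads 112 mm (top camera) and 110 mm (scene camera) by median, and 115–116 mm at the 80th percentile. The expected height is 114 mm, so this is within depth noise.
- **Surroundings:** The basket, jars and rack look unmoved in both pictures. Image changes lie only around the arm, the caddy and their shadows. No outside force was left on the arm.
- **Disagreements:** The top camera put the tray about 2 mm from where the wrist camera did, and the scene camera differed by a similar amount on the handle. I went by the wrist camera. Just before release there was a small moment of about 0.3 N m, probably one corner touching first, and it was gone afterwards.

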